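# Unpile the paints and set the board on the table easel

## Task

The paints have been left piled up on the painting board: get the painting place ready. Set each of the four paints down upright in the middle of the drip dish stained with its own colour, without tipping or dropping any, and lay the cleared board, pale face up, in the middle of the sloping table easel, lengthwise along the ledge and resting against both of its ledge pieces.

Things in the scene. Friction and masses are not known exactly. Their poses are not given: they have to be found in the camera images.
- jar_red: closed red paint jar, upright cylinder 60 mm in diameter and 62 mm tall, red lid on top, about 0.2 kg, standing on the board with a small pot on its lid. Origin: centre of its underside, z up.
- jar_blue: closed blue paint jar, upright cylinder 60 mm in diameter and 62 mm tall, blue lid on top, about 0.2 kg, standing on the board with a small pot on its lid. Origin: centre of its underside, z up.
- pot_yellow: small closed yellow paint pot, upright cylinder 40 mm in diameter and 42 mm tall, yellow lid on top, about 60 g, standing on the lid of one of the two jars. Origin: centre of its underside, z up.
- pot_green: small closed green paint pot, upright cylinder 40 mm in diameter and 42 mm tall, green lid on top, about 60 g, standing on the lid of one of the two jars. Origin: centre of its underside, z up.
- board: painting board under the pile: pale face up (white and lilac), wooden edges, 200 mm long (along its y), 64 mm wide (along its x), 20 mm thick (z), about 0.15 kg. Varnished: let go on the easel it slides down to the ledge by itself. It lies flat on the table; the two jars stand on it about 50 mm either side of its middle. Origin: centre of its underside.
- dish_red: loose round white ceramic drip dish stained red inside, 104 mm across the rim, 10 mm high, 5 mm thick flat floor 84 mm across. Origin: centre of its underside.
- dish_blue: loose round white ceramic drip dish stained blue inside, 104 mm across the rim, 10 mm high, 5 mm thick flat floor 84 mm across. Origin: centre of its underside.
- dish_yellow: loose round white ceramic drip dish stained yellow inside, 104 mm across the rim, 10 mm high, 5 mm thick flat floor 84 mm across. Origin: centre of its underside.
- dish_green: loose round white ceramic drip dish stained green inside, 104 mm across the rim, 10 mm high, 5 mm thick flat floor 84 mm across. Origin: centre of its underside.
- easel: fixed wooden table easel: slippery deck 240 wide (y), 200 long, rising 25 deg along +x, low edge towards the robot. Near it a ledge of two pieces, 50 long, 16 off the deck, 120 mm gap between them (room for a finger). Origin on the table under the ledge line's middle, deck there at z 45; z up. Deck runs 35 downhill, 165 uphill of it. Board home: its origin at x 29, y 0, z 58.5, its y along easel y
Mind the look-alikes: they are no part of the job. There is more than one size of the pot_green; the job needs the largest.

How it is judged:
At the end, for the whole second after the job is handed in: Each paint stands flat in the dish of its own colour (jars within 16 mm, pots 26 mm of its centre; tilt under 5 degrees); the board lies face up on the deck, lower edge at the ledge (within 9 mm), 20 mm from the middle, 5 degrees from the ledge line; all released and at rest (horizontal distance between jar_red and dish_red below 0.016 m and z of jar_red in the frame of dish_red between 0.002 and 0.009 m and angle between each of jar_red, dish_red, jar_blue, dish_blue, pot_yellow, dish_yellow, pot_green, dish_green's own z axis and vertical below 0.08 rad and linear speed of each of jar_red, jar_blue, pot_yellow, pot_green, board below 0.02 m/s and horizontal distance between jar_blue and dish_blue below 0.016 m and z of jar_blue in the frame of dish_blue between 0.002 and 0.009 m and horizontal distance between pot_yellow and dish_yellow below 0.026 m and z of pot_yellow in the frame of dish_yellow between 0.002 and 0.009 m and horizontal distance between pot_green and dish_green below 0.026 m and z of pot_green in the frame of dish_green between 0.002 and 0.009 m and x of board in the frame of easel between 0.022 and 0.037 m and y of board in the frame of easel between -0.02 and 0.02 m and z of board in the frame of easel between 0.0525 and 0.0645 m and angle between the y axis of board and the y axis of easel, either way round below 0.08 rad and angle between board's own z axis and vertical between 0.37 and 0.5 rad); the robot touches nothing.
It fails at once if a paint jar or pot is tipped over (more than 35 degrees from upright) (angle between any of jar_red, jar_blue, pot_yellow, pot_green's own z axis and vertical above 0.61 rad).
It fails at once if a paint jar or pot is dropped (faster than 0.9 m/s within 35 mm of the table, a fall of about 40 mm) ((height (world z) of jar_red below 0.035 m and linear speed of jar_red above 0.9 m/s) or (height (world z) of jar_blue below 0.035 m and linear speed of jar_blue above 0.9 m/s) or (height (world z) of pot_yellow below 0.035 m and linear speed of pot_yellow above 0.9 m/s) or (height (world z) of pot_green below 0.035 m and linear speed of pot_green above 0.9 m/s)).
It also fails if it takes over 101 s, if anything falls off the work surface, if the arm or the gripper's body presses on something with over 40 N, if the wrist force passes 120 N, or if a joint passes its speed limit or range.

## Robot

A 6-joint arm with a two-finger parallel gripper is mounted at the origin on the work surface. World frame = base frame: x ahead of the robot, y to its left, z up, the work surface at z = 0. Lengths are in m, angles in rad, forces in N, time in s.
With the tool pointing down it reaches from about 0.325 to 0.925 m from the base axis. Payload 3.1 kg.
Tool frame: the origin (TCP) lies at the very end of the fingers, on their centre line; the grasp point (between the pads) lies 19 mm behind it; z points along the fingers, y is the line along which they close (so a half turn about z gives the same grasp; the last joint's range is limited). The gripper opens to 85 mm and grips with 20 to 120 N. Pads are 22 mm wide; open, the fingers measure 114 mm over their backs; the gripper's body (76 mm by 85 mm) begins 54 mm behind the grasp point. The pads swing forward as they close: fully open they stand 13 mm farther back than shut.
Start: joints at [-1.274, 0.217, 1.613, -0, 1.311, -0.112], TCP at [0.248, -0.574, 0.231] pointing down, gripper open.
Joint ranges: [-2.75, 2.75], [-0.78, 2.1], [0.31, 2.55], [-1.13, 4.27], [0.13, 2.63], [-2.58, 2.58]. Speed limits (rad/s): [2.79, 2.79, 3.14, 3.14, 3.14, 3.14].

## Interface

Orientations are given as a 3x3 rotation matrix whose columns are the frame's x, y, z axes.
In Python, from station import manip, snapshot gives the robot as it stands. The module is installed in compiled form; this text tells all that it offers.
- The arm moves only by the shell command python3 -m creep 'ROWS' [OPENING] [FORCE]. ROWS is JSON, a list that holds one entry, the list of rows, each a list of 6 numbers: the shift along the tool's x, y, z in cm, then the turn, a rotation vector about the tool's x, y, z in degrees. A call has 1 to 8 rows; each row is the pose to reach, as a shift and turn from the pose commanded when the call began, along the tool's axes at that moment; what a row does not reach only later rows make up. A row lasts 1/8 s, in which the tool goes at most 62.5 mm and 10.7 degrees, less where a joint would pass 70% of its speed; a pose out of reach is approached as far as the arm can. A call with a gripper value outside its range is refused whole. OPENING is the closure in counts, from 0 (fully open) to 255 (shut), set as the call begins (- or left out, the last holds). The fingers move at their own pace and stop on an object; FORCE is the grip in N (left out, the last holds). Time passes only in rows, so rows that repeat a pose let the fingers close. It gives the time, the measured TCP pose, the force, the opening and the grip force at its end, in the units of the state.
- manip.sense(): the state, without advancing time (a new reading comes with each control period).
- snapshot(name): name is "side" or "top" or "wrist"; returns a dict with "img" (384x512x3 uint8, red, green, blue), "z_map" (384x512 float32, m along the optical axis (not along the pixel's ray), 0 where there is no reading), "mtx" (3x3 intrinsics, pixels), "k1" (the pictures are not rectified: a ray, as slopes to the right and down, at radius r is drawn at 1 + k1 r^2 times it, then the intrinsics apply), "xyz" and "orientation" of the camera in the world. Camera axes: x right, y down, z forward; pixel columns grow to the right and rows downward; lengths in m; the calibration is good to about 2 mm. A picture is of the moment at which its call begins.
- manip.sign_off(): hands the job in; it is judged then, once.
The state is a dict: "time": time; "qpos": joint angles; "joint_velocities": joint speeds; "effort": joint torques, N m; "ee_pos": TCP position; "tool_rot": TCP orientation; "force": force on the tool from outside, world axes, zero at the start; "wrist_torque": the same for the moment, N m; "grip_width": finger opening in m; "gripper_force": force on a finger pad.
Only numpy, scipy, OpenCV 4.12 (cv2) and the standard library are available. Lean on these libraries where they do the work, as an engineer would, in place of code of your own. Each camera call takes 0.05 s, during which the arm holds its last target. There are 200 camera calls.

## Working session

There is one attempt and no reset: what is moved stays moved. The work goes in short steps, Python scripts to look and compute and a shell command to move; the robot and the scene stay as the last step left them, time stands still between calls to the robot, and variables do not carry over. Pictures are saved under pics/ and viewed, at most 14 in all, crops included, and the job is handed in when it is done.

```bash
mkdir -p pics
cat > h.py <<'E'
import numpy as np, cv2
from station import manip, snapshot
def snap(n,png=None):
    s=snapshot(n)
    np.savez(f'last_{n}.npz',**{k:np.asarray(v) for k,v in s.items()})
    if png: cv2.imwrite('pics/'+png,s['img'][:,:,::-1])
    return s
def load(n): return dict(np.load(f'last_{n}.npz'))
def rays(s,uv):
    uv=np.asarray(uv,float).reshape(-1,2);K=np.asarray(s['mtx']);k=float(s['k1'])
    d=np.c_[(uv[:,0]-K[0,2])/K[0,0],(uv[:,1]-K[1,2])/K[1,1]];u=d.copy()
    for _ in range(20): u=d/(1+k*(u**2).sum(1,keepdims=True))
    return np.c_[u,np.ones(len(u))]
def plane(s,uv,z):
    d=rays(s,uv)@np.asarray(s['orientation']).T;o=np.asarray(s['xyz'])
    return o+d*((z-o[2])/d[:,2])[:,None]
def cloud(s):
    v,u=np.mgrid[:384,:512];d=rays(s,np.c_[u.ravel(),v.ravel()])*np.asarray(s['z_map']).reshape(-1,1)
    return (d@np.asarray(s['orientation']).T+np.asarray(s['xyz'])).reshape(384,512,3)
E
python3 - <<'E'
from h import *
for n in('top','side'):
    s=snap(n,n+'0.png'); print(n,s['xyz'],np.round(s['orientation'],3).tolist(),s['mtx'][0],s['k1'])
m=manip.sense(); print(m['time'],m['ee_pos'],np.round(m['tool_rot'],3),m['grip_width'])
E
```

```text
top [ 0.45786655 -0.00395654  0.82778887] [[-0.026, -0.996, 0.091], [-0.999, 0.029, 0.028], [-0.03, -0.09, -0.995]] [358.97327048   0.         260.32610573] -0.11257151983002306
side [ 0.40414473 -0.70216333  0.69974074] [[0.989, -0.11, 0.102], [-0.149, -0.654, 0.742], [-0.015, -0.749, -0.663]] [445.03580424   0.         260.24949015] -0.0676045914021874
0.1 [ 0.24822172 -0.57277078  0.2300717 ] [[ 0.918  0.397 -0.001]
 [ 0.397 -0.918  0.002]
 [ 0.    -0.002 -1.   ]] 0.08569836855907025
```

View pics/top0.png

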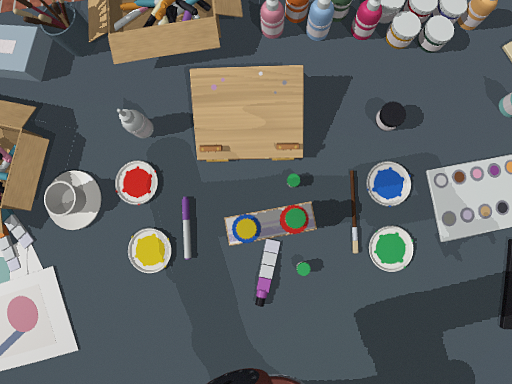

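View pics/side0.png

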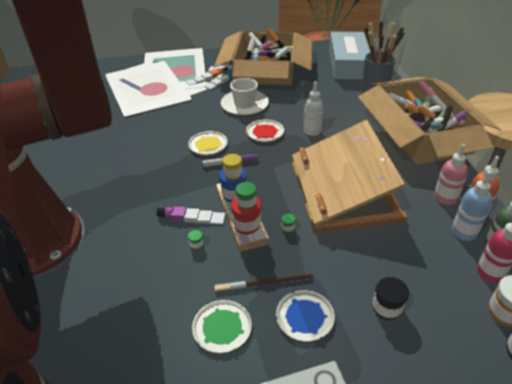

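The top view shows the pile with yellow on the blue jar at (246,229) and green on the red jar at (294,218). The dishes are red (137,182), yellow (150,250), blue (389,184) and green (391,249), and the easel is at (247,115).
The green pot candidates are (294,218) on the red jar, and (293,180) and (304,268) on the table. The one on the jar looks largest, so I'll measure all three and check a crop.

Run:
```python
from h import *
s=load('top');c=cloud(s);hsv=cv2.cvtColor(s['img'],cv2.COLOR_RGB2HSV)
def comp(n,lo,hi,box=(0,0,512,384)):
    m=cv2.inRange(hsv,np.array(lo),np.array(hi)); 
    k,l,st,ce=cv2.connectedComponentsWithStats(m)
    for i in range(1,k):
        if st[i,4]>40 and 100<ce[i][0]<430 and 150<ce[i][1]<300:
            p=c[l==i]; z=np.median(p[:,2]); print(n,ce[i].round(),st[i,2:],'med',np.median(p,0).round(4),'plane',plane(s,ce[i],z)[0].round(4))
comp('green',(50,120,60),(80,255,255));comp('red',(0,170,100),(6,255,255));comp('red2',(174,170,100),(180,255,255));comp('yel',(22,120,100),(34,255,255));comp('blue',(105,150,60),(125,255,255))
# dish rims: white, near-table
m=((hsv[:,:,1]<50)&(hsv[:,:,2]>150)).astype(np.uint8)
for n,u,v in(('red',137,182),('yel',150,250),('blue',389,184),('green',391,249)):
    mm=np.zeros_like(m);mm[v-28:v+28,u-28:u+28]=m[v-28:v+28,u-28:u+28]
    k=max(cv2.findContours(mm,0,1)[0],key=cv2.contourArea);(e,ax,_)=cv2.fitEllipse(cv2.convexHull(k));print(n,e,ax,plane(s,e,.01)[0].round(4))
# board: low saturation points z 0.012..0.028 near
P=c.reshape(-1,3);v,u=np.mgrid[:384,:512]
sel=(abs(c[:,:,2]-.02)<.006)&(u>218)&(u<325)&(v>195)&(v<250)
q=c[sel][:,:2].astype(np.float32);r=cv2.minAreaRect(q*1000);print('board',r,sel.sum())
# easel: deck plane
sel=(u>195)&(u<300)&(v>70)&(v<140);q=c[sel];q=q[q[:,2]>.03];A=np.c_[q[:,:2],np.ones(len(q))];a=np.linalg.lstsq(A,q[:,2],rcond=None)[0]
print('easel plane',a,np.degrees(np.arctan(np.hypot(*a[:2]))),'yaw',np.degrees(np.arctan2(a[1],a[0])))
res=c[:,:,2]-(c[:,:,0]*a[0]+c[:,:,1]*a[1]+a[2])
sel=(res>.007)&(res<.025)&(u>195)&(u<305)&(v>135)&(v<158)
k,l,st,ce=cv2.connectedComponentsWithStats(sel.astype(np.uint8))
for i in range(1,k):
    if st[i,4]>20: print('ledge',ce[i],st[i],c[l==i].mean(0).round(4),c[l==i].min(0),c[l==i].max(0))
sel=(abs(res)<.006)&(u>180)&(u<315)&(v>55)&(v<165);q=c[sel]
print('deck',cv2.minAreaRect((q[:,:2]*1000).astype(np.float32)))
t=cv2.resize(s['img'][160:285,215:335],None,fx=5,fy=4.8,interpolation=2);cv2.imwrite('pics/c0.png',t[:,:,::-1])
```

```text
green [293. 180.] [ 14  14 142] med [ 0.549  -0.0552  0.0311] plane [ 0.5494 -0.0557  0.0311]
green [295. 218.] [ 20  19 303] med [ 0.4632 -0.0506  0.1243] plane [ 0.4633 -0.0507  0.1243]
green [390. 248.] [ 31  30 713] med [ 0.3885 -0.2734  0.006 ] plane [ 0.3887 -0.2735  0.006 ]
green [303. 269.] [ 15  14 147] med [ 0.3519 -0.0709  0.0305] plane [ 0.3523 -0.0715  0.0305]
red [137. 182.] [ 29  31 642] med [0.5569 0.3103 0.0055] plane [0.5571 0.3103 0.0055]
red [290. 221.] [ 28  29 238] med [ 0.4527 -0.0394  0.0824] plane [ 0.4571 -0.0435  0.0824]
yel [246. 228.] [ 21  20 315] med [0.4461 0.0458 0.1241] plane [0.4459 0.0457 0.1241]
yel [150. 250.] [ 30  32 707] med [0.3979 0.2791 0.0054] plane [0.3978 0.2792 0.0054]
blue [388. 183.] [ 32  32 690] med [ 0.5368 -0.2765  0.0061] plane [ 0.5373 -0.2765  0.0061]
blue [246. 228.] [ 28  29 249] med [0.4449 0.0484 0.0822] plane [0.4447 0.0489 0.0822]
red (135.98440551757812, 182.20596313476562) (41.81092834472656, 43.78984451293945) [0.5568 0.3109 0.01  ]
yel (148.98416137695312, 250.29031372070312) (43.006263732910156, 44.652259826660156) [0.3978 0.2798 0.01  ]
blue (388.4005432128906, 183.33314514160156) (43.06993103027344, 44.696292877197266) [ 0.5371 -0.2759  0.01  ]
green (390.7580871582031, 248.43658447265625) (44.494911193847656, 45.53822326660156) [ 0.3884 -0.2737  0.01  ]
board ((454.8162841796875, -0.898406982421875), (64.27157592773438, 200.7557830810547), 9.033469200134277) 1231
easel plane [ 0.04069398 -0.02352802  0.05535247] 2.6912665432657024 yaw -30.035199975841852
deck ((713.0709838867188, 41.76142120361328), (43.918453216552734, 240.6079864501953), 1.7944114208221436)
```

View pics/c0.png

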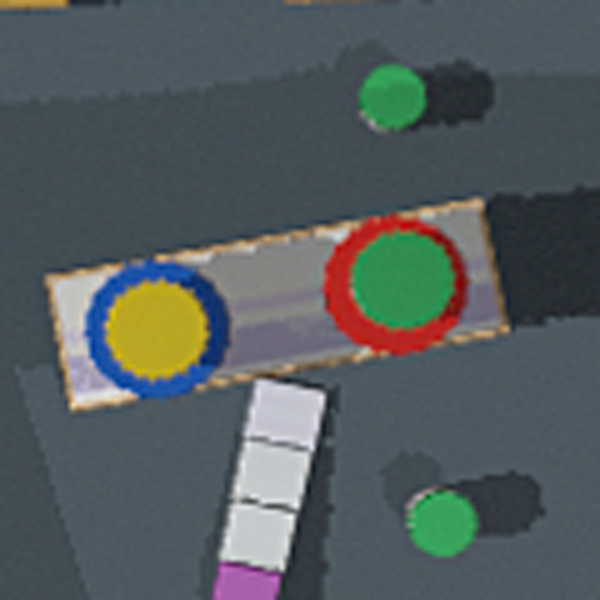

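The crop confirms it: the green pot on the red jar at (405,280) is about 39 mm across, and the two on the table, (392,97) and (442,523), are about 31 mm. The first one is the pot to move. The paint tube's end, at (270,240) in the full image, crowds the board's near edge. Next I'll measure the easel and the tube.

Run:
```python
from h import *
s=load('top');c=cloud(s);v,u=np.mgrid[:384,:512]
sel=(u>200)&(u<295)&(v>75)&(v<135);q=c[sel];q=q[(q[:,2]>.03)&(q[:,2]<.2)];print(len(q))
for _ in range(4):
    A=np.c_[q[:,:2],np.ones(len(q))];a=np.linalg.lstsq(A,q[:,2],rcond=None)[0];r=abs(A@a-q[:,2]);q=q[r<max(.004,2*r.std())]
print(len(q),a,'slope',np.degrees(np.arctan(np.hypot(*a[:2]))),'yaw',np.degrees(np.arctan2(a[1],a[0])))
res=c[:,:,2]-(c[:,:,0]*a[0]+c[:,:,1]*a[1]+a[2])
sel=(res>.008)&(res<.03)&(u>192)&(u<305)&(v>135)&(v<160)
k,l,st,ce=cv2.connectedComponentsWithStats(sel.astype(np.uint8))
for i in range(1,k):
    if st[i,4]>15: print('ledge',ce[i],st[i],c[l==i].mean(0).round(4),c[l==i].min(0).round(4),c[l==i].max(0).round(4))
sel=(abs(res)<.006)&(u>180)&(u<315)&(v>55)&(v<165)&(c[:,:,2]>.02)&(c[:,:,2]<.2);q=c[sel]
R=cv2.minAreaRect((q[:,:2]*1000).astype(np.float32));print('deck',R)
sel=(c[:,:,2]>.006)&(c[:,:,2]<.05)&(u>250)&(u<290)&(v>238)&(v<310)
q=c[sel];print('tube',cv2.boxPoints(cv2.minAreaRect((q[:,:2]*1000).astype(np.float32))),q[:,2].max())
```

```text
5526
5494 [ 0.46175731 -0.0038925  -0.24601119] slope 24.786251840980256 yaw -0.48297801616724095
ledge [287.23577236 145.78861789] [276 143  24   6 123] [ 0.621  -0.0434  0.057 ] [ 0.6154 -0.0692  0.0519] [ 0.6286 -0.0191  0.0617]
ledge [209.77272727 148.43939394] [199 146  23   6 132] [0.6208 0.1265 0.057 ] [0.615  0.1014 0.0516] [0.6281 0.1509 0.0615]
deck ((692.6029663085938, 41.33252716064453), (183.0625, 241.3997802734375), 0.23096509277820587)
tube [[269.18594  -18.563707]
 [419.0212   -20.133112]
 [419.60886   35.969635]
 [269.7736    37.53904 ]] 0.02672798011366817
```

```bash
python3 -m creep '[[[0,0,-4,0,0,-10],[0,0,-4,0,0,-20],[0,0,-4,0,0,-30],[0,0,-4,0,0,-40],[0,0,-4,0,0,-50],[0,0,-4,0,0,-60],[0,0,-4,0,0,-66.6],[0,0,-4,0,0,-66.6]]]'
```

```text
time: 1.1
ee_pos: [0.2483, -0.5731, 0.2706]
tool_rot: [[0.001, 1.0, -0.0], [1.0, -0.001, 0.001], [0.001, -0.0, -1.0]]
force: [0.1, 0.1, 0.1]
grip_width: 0.0853
gripper_force: 0.0
```

```bash
python3 -m creep '[[[50,16,7,0,0,0],[50,16,7,0,0,0],[50,16,7,0,0,0],[50,16,7,0,0,0],[50,16,7,0,0,0],[50,16,7,0,0,0],[50,16,7,0,0,0],[50,16,7,0,0,0]]]' >/dev/null; python3 -m creep '[[[6,2,0,0,0,0],[11.9,3.8,0,0,0,0],[11.9,3.8,0,0,0,0],[11.9,3.8,0,0,0,0]]]'
python3 - <<'E'
from h import *
s=snap('wrist','w1.png');c=cloud(s);hsv=cv2.cvtColor(s['img'],cv2.COLOR_RGB2HSV)
for n,lo,hi in(('y',(22,120,80),(34,255,255)),('g',(50,120,60),(80,255,255)),('b',(105,150,60),(125,255,255)),('r',(0,170,90),(6,255,255))):
    k,l,st,ce=cv2.connectedComponentsWithStats(cv2.inRange(hsv,lo,hi))
    for i in range(1,k):
        if st[i,4]>150:
            p=c[l==i];z=np.percentile(p[:,2],80);t=p[p[:,2]>z-.004];print(n,st[i],z.round(4),((t[:,:2].min(0)+t[:,:2].max(0))/2).round(4),np.ptp(t[:,:2],axis=0).round(4))
E
```

```text
time: 2.6
ee_pos: [0.437, 0.0176, 0.205]
tool_rot: [[-0.001, 1.0, -0.001], [1.0, 0.001, -0.001], [-0.001, -0.001, -1.0]]
force: [-0.9, -0.3, -0.5]
grip_width: 0.0852
gripper_force: 0.0
y [ 245  141   50   50 1855] 0.1258 [0.4458 0.064 ] [0.0403 0.075 ]
g [336 217  25  23 447] 0.0324 [0.5001 0.016 ] [0.1261 0.1711]
g [181 228  24  23 421] 0.0324 [0.3875 0.0077] [0.0993 0.1876]
g [ 265  245   44   43 1471] 0.1257 [0.4602 0.0154] [0.0462 0.1722]
g [208 327  41  21 365] 0.0078 [ 0.3967 -0.087 ] [0.0809 0.3771]
b [ 236  121   64   51 1193] 0.0838 [0.4452 0.0671] [0.0603 0.069 ]
b [304 328  38  28 624] 0.0076 [ 0.5026 -0.0967] [0.131  0.3965]
r [ 254  214   56   51 1212] 0.0836 [0.4614 0.0146] [0.0588 0.1738]
```

View pics/w1.png

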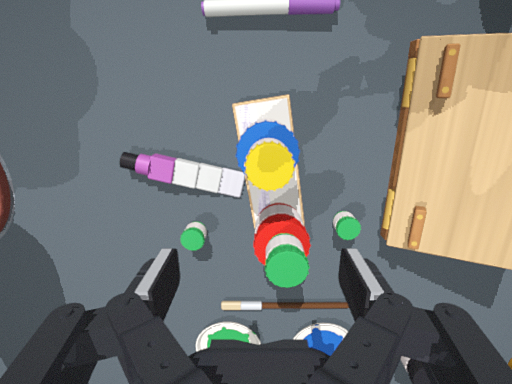

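The wrist view shows the yellow pot at (270,165) on the blue jar and the green pot at (287,266) on the red jar, with both fingers clear on either side. It agrees with the top view.

```bash
python3 -m creep '[[[0,0,0,0,0,0],[0,0,3,0,0,0],[0,0,6,0,0,0],[0,0,9,0,0,0],[0,0,10.9,0,0,0],[0,0,10.9,0,0,0],[0,0,10.9,0,0,0]]]' ; python3 -m creep '[[[0,0,0,0,0,0],[0,0,0,0,0,0],[0,0,0,0,0,0],[0,0,0,0,0,0],[0,0,0,0,0,0],[0,0,0,0,0,0],[0,0,0,0,0,0]]]' 255 30
```

```text
time: 3.52
ee_pos: [0.438, 0.0167, 0.097]
tool_rot: [[0.001, 1.0, 0.001], [1.0, -0.001, -0.0], [-0.0, 0.001, -1.0]]
force: [0.6, -0.4, 0.3]
grip_width: 0.0853
gripper_force: 0.0
time: 4.4
ee_pos: [0.4372, 0.0177, 0.0962]
tool_rot: [[-0.0, 1.0, -0.0], [1.0, 0.0, 0.0], [0.0, -0.0, -1.0]]
force: [-0.1, 0.5, -0.2]
grip_width: -0.0003
gripper_force: 0.0
```

The transfer stopped short at its speed cap, so the fingers closed on nothing. I'll raise the tool, reopen and look again.

```bash
python3 -m creep '[[[0,0,-3,0,0,0],[0,0,-6,0,0,0],[0,0,-8,0,0,0],[0,0,-8,0,0,0]]]' - >/dev/null; python3 -m creep '[[[0,0,0,0,0,0],[0,0,0,0,0,0],[0,0,0,0,0,0],[0,0,0,0,0,0]]]' 0
cat >> h.py <<'E'
def find(s,zlo=0.0,zhi=.2,minA=150):
    c=cloud(s);hsv=cv2.cvtColor(s['img'],cv2.COLOR_RGB2HSV);ok=(s['z_map']>0)&(c[:,:,2]<zhi)&(c[:,:,2]>zlo)
    for n,lo,hi in(('y',(22,120,80),(34,255,255)),('g',(50,120,60),(80,255,255)),('b',(105,150,60),(125,255,255)),('r',(0,170,90),(6,255,255))):
        m=cv2.inRange(hsv,lo,hi);m[~ok]=0
        k,l,st,ce=cv2.connectedComponentsWithStats(m)
        for i in range(1,k):
            if st[i,4]>minA:
                p=c[l==i];z=np.percentile(p[:,2],85);t=p[abs(p[:,2]-z)<.004]
                (x,y),r=cv2.minEnclosingCircle((t[:,:2]*1000).astype(np.float32))
                print(n,ce[i].round(),st[i,4],'z',z.round(4),'c',round(x,1),round(y,1),'r',round(r,1))
E
python3 - <<'E'
from h import *
find(snap('wrist','w2.png'),.02)
E
```

```text
time: 5.4
ee_pos: [0.437, 0.0176, 0.1757]
tool_rot: [[-0.0, 1.0, -0.001], [1.0, 0.0, 0.0], [0.0, -0.001, -1.0]]
force: [0.1, -0.1, -0.5]
grip_width: 0.0722
gripper_force: 0.0
y [264. 172.] 2406 z 0.1259 c 440.6 49.3 r 20.9
g [355. 239.] 512 z 0.0325 c 548.3 -54.5 r 15.2
g [192. 248.] 195 z 0.0332 c 352.6 -70.6 r 15.0
g [290. 286.] 1831 z 0.1258 c 462.8 -50.4 r 21.1
b [274. 144.] 1312 z 0.0838 c 445.1 49.5 r 30.7
r [281. 247.] 1524 z 0.0837 c 461.5 -49.4 r 30.4
```

View pics/w2.png

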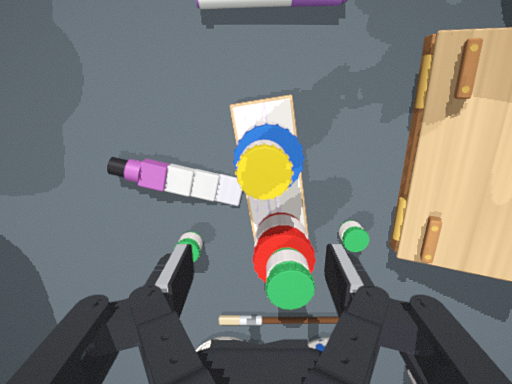

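The yellow pot was only nudged, to (440.6, 49.3) mm, and still stands upright at pixel (264,172). I'll correct and grasp.

```bash
python3 -m creep '[[[3.2,0.4,0,0,0,0],[3.2,0.4,3,0,0,0],[3.2,0.4,6,0,0,0],[3.2,0.4,8.3,0,0,0],[3.2,0.4,8.3,0,0,0],[3.2,0.4,8.3,0,0,0]]]'; python3 -m creep '[[[0,0,0,0,0,0],[0,0,0,0,0,0],[0,0,0,0,0,0],[0,0,0,0,0,0],[0,0,0,0,0,0],[0,0,0,0,0,0]]]' 255 30
```

```text
time: 6.2
ee_pos: [0.442, 0.0496, 0.094]
tool_rot: [[-0.0, 1.0, 0.001], [1.0, 0.0, -0.0], [-0.0, 0.001, -1.0]]
force: [0.2, 0.7, 0.6]
grip_width: 0.0848
gripper_force: 0.0
time: 6.95
ee_pos: [0.442, 0.0496, 0.0941]
tool_rot: [[-0.0, 1.0, 0.001], [1.0, 0.0, -0.0], [-0.0, 0.001, -1.0]]
force: [-0.6, 0.2, 5.8]
grip_width: 0.0392
gripper_force: 30.5
```

```bash
python3 -m creep '[[[0,0,-2,0,0,0],[0,0,-4,0,0,0],[5,-1,-4,0,0,0],[10.5,-2,-4,0,0,0],[16,-3.2,-4,0,0,0],[20.5,-4,-4,0,0,0],[22.9,-4.4,-4,0,0,0],[22.9,-4.4,-4,0,0,0]]]'; python3 -m creep '[[[0,0,4,0,0,0],[0,0,8,0,0,0],[0,0,10,0,0,0],[0,0,11,0,0,0],[0,0,11.5,0,0,0],[0,0,11.5,0,0,0]]]'
```

```text
time: 7.95
ee_pos: [0.3963, 0.2797, 0.1326]
tool_rot: [[-0.004, 1.0, -0.001], [1.0, 0.004, -0.0], [-0.0, -0.001, -1.0]]
force: [-0.1, 0.4, -1.0]
grip_width: 0.0391
gripper_force: 30.4
time: 8.7
ee_pos: [0.3977, 0.2785, 0.0186]
tool_rot: [[-0.0, 1.0, 0.001], [1.0, 0.0, 0.0], [0.0, 0.001, -1.0]]
force: [0.7, -0.7, 0.1]
grip_width: 0.0391
gripper_force: 30.4
```

```bash
python3 -m creep '[[[0,0,0.1,0,0,0],[0,0,0.2,0,0,0],[0,0,0.2,0,0,0]]]'; python3 -m creep '[[[0,0,0,0,0,0],[0,0,0,0,0,0],[0,0,0,0,0,0],[0,0,0,0,0,0],[0,0,0,0,0,0]]]' 0;  python3 -m creep '[[[0,0,-4,0,0,0],[0,0,-9,0,0,0],[0,0,-14,0,0,0],[0,0,-16,0,0,0],[-4,1,-16,0,0,0]]]'
```

```text
time: 9.07
ee_pos: [0.3979, 0.279, 0.0171]
tool_rot: [[-0.001, 1.0, 0.001], [1.0, 0.001, 0.001], [0.001, 0.001, -1.0]]
force: [-0.1, -0.5, 4.7]
grip_width: 0.0393
gripper_force: 30.6
time: 9.7
ee_pos: [0.3971, 0.2786, 0.0161]
tool_rot: [[-0.0, 1.0, -0.0], [1.0, 0.0, -0.0], [-0.0, -0.0, -1.0]]
force: [1.1, 0.7, 0.3]
grip_width: 0.0856
gripper_force: 0.0
time: 10.32
ee_pos: [0.4091, 0.2405, 0.1794]
tool_rot: [[-0.004, 1.0, 0.006], [1.0, 0.004, 0.003], [0.003, 0.006, -1.0]]
force: [1.0, -0.0, 0.8]
grip_width: 0.0857
gripper_force: 0.0
```

```bash
python3 -m creep '[[[-6,1.1,0,0,0,0],[-12,2.3,0,0,0,0],[-18,3.4,0,0,0,0],[-24,4.6,0,0,0,0],[-28.9,5.5,0,0,0,0],[-28.9,5.5,0,0,0,0],[-28.9,5.5,3,0,0,0],[-28.9,5.5,3,0,0,0]]]'; python3 -m creep '[[[0,0,3,0,0,0],[0,0,5.3,0,0,0],[0,0,5.3,0,0,0],[0,0,5.3,0,0,0]]]'
```

```text
time: 11.32
ee_pos: [0.4596, -0.0489, 0.1438]
tool_rot: [[-0.001, 1.0, -0.006], [1.0, 0.001, 0.002], [0.002, -0.006, -1.0]]
force: [-0.2, -0.2, 0.1]
grip_width: 0.0854
gripper_force: 0.0
time: 11.82
ee_pos: [0.4632, -0.05, 0.0945]
tool_rot: [[-0.001, 1.0, 0.002], [1.0, 0.001, -0.0], [-0.0, 0.002, -1.0]]
force: [0.0, 0.3, -0.9]
grip_width: 0.0856
gripper_force: 0.0
```

```bash
python3 -m creep '[[[0,0,0,0,0,0],[0,0,0,0,0,0],[0,0,0,0,0,0],[0,0,0,0,0,0],[0,0,0,0,0,0],[0,0,0,0,0,0]]]' 255 30;  python3 -m creep '[[[0,0,-2,0,0,0],[0,0,-4,0,0,0],[-5,-1.7,-4,0,0,0],[-10.5,-3.5,-4,0,0,0],[-16,-5.3,-4,0,0,0],[-20.5,-6.9,-4,0,0,0],[-22.3,-7.5,-4,0,0,0],[-22.3,-7.5,-4,0,0,0]]]'; python3 -m creep '[[[0,0,4,0,0,0],[0,0,8,0,0,0],[0,0,10,0,0,0],[0,0,11,0,0,0],[0,0,11.6,0,0,0],[0,0,11.6,0,0,0]]]'
```

```text
time: 12.58
ee_pos: [0.4631, -0.0506, 0.0941]
tool_rot: [[-0.0, 1.0, 0.001], [1.0, 0.0, -0.0], [-0.0, 0.001, -1.0]]
force: [0.8, -0.2, 5.3]
grip_width: 0.0393
gripper_force: 30.6
time: 13.58
ee_pos: [0.3869, -0.2736, 0.1327]
tool_rot: [[0.002, 1.0, -0.001], [1.0, -0.002, 0.001], [0.001, -0.001, -1.0]]
force: [-0.1, 0.7, -0.3]
grip_width: 0.0393
gripper_force: 30.4
time: 14.32
ee_pos: [0.3883, -0.2735, 0.0179]
tool_rot: [[-0.001, 1.0, 0.001], [1.0, 0.001, -0.001], [-0.001, 0.001, -1.0]]
force: [-0.4, -0.6, -1.1]
grip_width: 0.0392
gripper_force: 30.6
```

```bash
python3 -m creep '[[[0,0,0.13,0,0,0],[0,0,0.13,0,0,0]]]'; python3 -m creep '[[[0,0,0,0,0,0],[0,0,0,0,0,0],[0,0,0,0,0,0],[0,0,0,0,0,0],[0,0,0,0,0,0]]]' 0;  python3 -m creep '[[[0,0,-4,0,0,0],[0,0,-9,0,0,0],[0,0,-15,0,0,0],[5,2,-17,0,0,0],[11,4,-17,0,0,0],[17,6,-17,0,0,0],[22.3,7.3,-17,0,0,0],[22.3,7.3,-17,0,0,0]]]'
python3 - <<'E'
from h import *
find(snap('wrist','w3.png'),.003)
E
```

```text
time: 14.58
ee_pos: [0.3884, -0.274, 0.0171]
tool_rot: [[-0.0, 1.0, 0.002], [1.0, 0.0, -0.001], [-0.001, 0.002, -1.0]]
force: [1.3, 0.9, 4.9]
grip_width: 0.0395
gripper_force: 30.7
time: 15.2
ee_pos: [0.3873, -0.2734, 0.0158]
tool_rot: [[-0.0, 1.0, -0.0], [1.0, 0.0, 0.0], [0.0, -0.0, -1.0]]
force: [0.1, -0.5, 1.0]
grip_width: 0.0851
gripper_force: 0.0
time: 16.2
ee_pos: [0.4605, -0.047, 0.1858]
tool_rot: [[-0.007, 1.0, -0.0], [1.0, 0.007, 0.001], [0.001, -0.0, -1.0]]
force: [-0.2, -1.1, -0.3]
grip_width: 0.0853
gripper_force: 0.0
g [338. 184.] 552 z 0.0324 c 549.0 -55.1 r 15.5
g [163. 196.] 535 z 0.0325 c 352.1 -70.7 r 15.4
g [206. 325.] 1240 z 0.0481 c 389.1 -273.5 r 20.9
b [241.  79.] 4263 z 0.0841 c 445.0 49.6 r 30.6
b [310. 324.] 1322 z 0.0076 c 536.1 -275.2 r 38.8
r [260. 193.] 3137 z 0.0839 c 461.1 -50.1 r 30.7
```

View pics/w3.png

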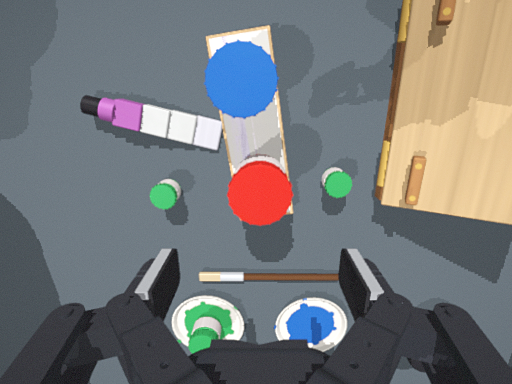

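The pots are placed: green stands in its dish at pixel (206,325). The jars are clear, red at (260,193) and blue at (241,79). Next is the red jar.

```bash
python3 -m creep '[[[0,0,4,0,0,0],[0,0,8,0,0,0],[0,0,12,0,0,0],[0,0,14.1,0,0,0],[0,0,14.1,0,0,0],[0,0,14.1,0,0,0]]]'; python3 -m creep '[[[0,0,0,0,0,0],[0,0,0,0,0,0],[0,0,0,0,0,0],[0,0,0,0,0,0],[0,0,0,0,0,0]]]' 255 45;  python3 -m creep '[[[0,0,-1,0,0,0],[0,0,-3,0,0,0],[0,0,-6,0,0,0],[0,0,-10,0,0,0],[0,0,-10,0,0,0],[0,0,-10,0,0,0]]]'
```

```text
time: 17.0
ee_pos: [0.461, -0.0516, 0.0458]
tool_rot: [[0.001, 1.0, 0.001], [1.0, -0.001, -0.001], [-0.001, 0.001, -1.0]]
force: [0.4, 0.0, 0.6]
grip_width: 0.0854
gripper_force: 0.0
time: 17.62
ee_pos: [0.4617, -0.0509, 0.0465]
tool_rot: [[-0.001, 1.0, 0.002], [1.0, 0.001, -0.001], [-0.001, 0.002, -1.0]]
force: [-1.9, -0.9, 5.5]
grip_width: 0.0591
gripper_force: 48.8
time: 18.38
ee_pos: [0.4593, -0.05, 0.1441]
tool_rot: [[-0.001, 1.0, -0.002], [1.0, 0.001, 0.001], [0.001, -0.002, -1.0]]
force: [0.2, -0.0, -3.1]
grip_width: 0.059
gripper_force: 49.1
```

```bash
python3 -m creep '[[[4,1.1,0,0,0,0],[9.5,2.5,0,0,0,0],[15,4,0,0,0,0],[21,5.6,0,0,0,0],[27,7.2,0,0,0,0],[32,8.6,0,0,0,0],[36.1,9.6,0,0,0,0],[36.1,9.6,0,0,0,0]]]'; python3 -m creep '[[[0,0,0,0,0,0],[0,0,4,0,0,0],[0,0,8,0,0,0],[0,0,10,0,0,0],[0,0,11,0,0,0],[0,0,11,0,0,0],[0,0,11,0,0,0]]]'
```

```text
time: 19.38
ee_pos: [0.5547, 0.313, 0.142]
tool_rot: [[-0.004, 1.0, -0.004], [1.0, 0.004, -0.001], [-0.001, -0.004, -1.0]]
force: [0.4, -0.5, -2.3]
grip_width: 0.0591
gripper_force: 49.2
time: 20.25
ee_pos: [0.5577, 0.3112, 0.0368]
tool_rot: [[-0.0, 1.0, 0.003], [1.0, 0.0, 0.001], [0.001, 0.003, -1.0]]
force: [0.8, -0.0, -2.7]
grip_width: 0.059
gripper_force: 49.1
```

```bash
python3 -m creep '[[[0,0,0.2,0,0,0],[0,0,0.4,0,0,0],[0,0,0.5,0,0,0],[0,0,0.5,0,0,0],[0,0,0.5,0,0,0]]]'
```

```text
time: 20.88
ee_pos: [0.5568, 0.3111, 0.0316]
tool_rot: [[-0.001, 1.0, 0.001], [1.0, 0.001, 0.001], [0.001, 0.001, -1.0]]
force: [-1.9, -0.2, 5.2]
grip_width: 0.0588
gripper_force: 49.9
```

```bash
python3 -m creep '[[[0,0,0,0,0,0],[0,0,0,0,0,0],[0,0,0,0,0,0],[0,0,0,0,0,0],[0,0,0,0,0,0]]]' 0;  python3 -m creep '[[[0,0,-4,0,0,0],[0,0,-9,0,0,0],[0,0,-13.5,0,0,0],[-5,-2.1,-13.5,0,0,0],[-10,-4.3,-13.5,0,0,0],[-15,-6.4,-13.5,0,0,0],[-20,-8.6,-13.5,0,0,0],[-24,-10.3,-13.5,0,0,0]]]';  python3 -m creep '[[[-2.1,-0.9,0,0,0,0],[-2.1,-0.9,0,0,0,0],[-2.1,-0.9,4,0,0,0],[-2.1,-0.9,8,0,0,0],[-2.1,-0.9,12,0,0,0],[-2.1,-0.9,12,0,0,0],[-2.1,-0.9,12,0,0,0]]]'
```

```text
time: 21.5
ee_pos: [0.5561, 0.3106, 0.0298]
tool_rot: [[-0.0, 1.0, -0.0], [1.0, 0.0, -0.0], [-0.0, -0.0, -1.0]]
force: [-0.2, 0.1, 0.3]
grip_width: 0.0856
gripper_force: 0.0
time: 22.5
ee_pos: [0.4522, 0.069, 0.1649]
tool_rot: [[-0.0, 1.0, 0.0], [1.0, 0.0, -0.0], [-0.0, 0.0, -1.0]]
force: [-0.2, -0.3, 0.3]
grip_width: 0.0856
gripper_force: 0.0
time: 23.38
ee_pos: [0.4456, 0.0501, 0.046]
tool_rot: [[-0.001, 1.0, 0.002], [1.0, 0.001, 0.0], [0.0, 0.002, -1.0]]
force: [0.4, -0.0, 0.3]
grip_width: 0.0859
gripper_force: 0.0
```

```bash
python3 -m creep '[[[0,0,0,0,0,0],[0,0,0,0,0,0],[0,0,0,0,0,0],[0,0,0,0,0,0],[0,0,0,0,0,0]]]' 255 45;  python3 -m creep '[[[0,0,-1,0,0,0],[0,0,-3,0,0,0],[0,0,-6,0,0,0],[0,0,-10,0,0,0],[-4,1,-10,0,0,0],[-9,2.5,-10,0,0,0],[-15,4.2,-10,0,0,0]]]'; python3 -m creep '[[[-5,1.4,0,0,0,0],[-10,2.8,0,0,0,0],[-15,4.2,0,0,0,0],[-17.6,4.9,0,0,0,0],[-17.6,4.9,0,0,0,0],[-17.6,4.9,4,0,0,0],[-17.6,4.9,8,0,0,0],[-17.6,4.9,10,0,0,0]]]'; python3 -m creep '[[[0,0,1,0,0,0],[0,0,1,0,0,0],[0,0,1.3,0,0,0],[0,0,1.5,0,0,0],[0,0,1.5,0,0,0]]]'
```

```text
time: 24.0
ee_pos: [0.4464, 0.0497, 0.0471]
tool_rot: [[-0.0, 1.0, 0.004], [1.0, 0.0, 0.0], [0.0, 0.004, -1.0]]
force: [0.3, 0.4, 7.6]
grip_width: 0.0589
gripper_force: 48.6
time: 24.88
ee_pos: [0.4862, -0.1011, 0.1453]
tool_rot: [[-0.002, 1.0, 0.0], [1.0, 0.002, 0.0], [0.0, 0.0, -1.0]]
force: [0.4, 2.3, -1.4]
grip_width: 0.0591
gripper_force: 49.1
time: 25.88
ee_pos: [0.533, -0.2737, 0.0421]
tool_rot: [[-0.001, 1.0, -0.005], [1.0, 0.001, 0.004], [0.004, -0.005, -1.0]]
force: [-0.3, 0.1, -2.0]
grip_width: 0.059
gripper_force: 49.0
time: 26.5
ee_pos: [0.5367, -0.2772, 0.0321]
tool_rot: [[-0.0, 1.0, 0.002], [1.0, 0.0, -0.002], [-0.002, 0.002, -1.0]]
force: [-1.4, 1.1, 5.7]
grip_width: 0.059
gripper_force: 49.6
```

Contact. I'll release, go above the board and look.

```bash
python3 -m creep '[[[0,0,0,0,0,0],[0,0,0,0,0,0],[0,0,0,0,0,0],[0,0,0,0,0,0],[0,0,0,0,0,0]]]' 0;  python3 -m creep '[[[0,0,-4,0,0,0],[0,0,-9,0,0,0],[0,0,-13,0,0,0],[5,-1.4,-13,0,0,0],[11,-3,-13,0,0,0],[17,-4.8,-13,0,0,0],[23,-6.4,-13,0,0,0],[27,-7.8,-13,0,0,0]]]'; python3 -m creep '[[[0,0,0,0,0,0],[0,0,0,0,0,0]]]'
python3 - <<'E'
from h import *
s=snap('wrist','w4.png');c=cloud(s);v,u=np.mgrid[:384,:512]
sel=(s['z_map']>0)&(abs(c[:,:,2]-.022)<.0045)&(c[:,:,0]>.38)&(c[:,:,0]<.53)&(abs(c[:,:,1])<.13)
l=cv2.connectedComponentsWithStats(cv2.morphologyEx(sel.astype(np.uint8),cv2.MORPH_OPEN,np.ones((5,5),np.uint8)))
i=1+np.argmax(l[2][1:,4]);q=c[l[1]==i];print('board',cv2.minAreaRect((q[:,:2]*1000).astype(np.float32)),np.median(q[:,2]))
sel=(s['z_map']>0)&(c[:,:,2]>.006)&(c[:,:,0]>.37)&(c[:,:,0]<.425)&(c[:,:,1]<.04)&(c[:,:,1]>-.06)&(l[1]!=i)
for a in np.arange(.38,.425,.01):
    t=c[sel&(abs(c[:,:,0]-a)<.005)]
    if len(t): print('tube x',a.round(3),t[:,1].min().round(3),t[:,1].max().round(3),t[:,2].max().round(3))
s=snap('top','t4.png');find(s,.003)
E
```

```text
time: 27.12
ee_pos: [0.5353, -0.2763, 0.0298]
tool_rot: [[-0.0, 1.0, -0.0], [1.0, 0.0, 0.0], [0.0, -0.0, -1.0]]
force: [0.5, -0.2, -0.5]
grip_width: 0.0854
gripper_force: 0.0
time: 28.12
ee_pos: [0.4562, -0.0041, 0.1599]
tool_rot: [[-0.002, 1.0, 0.0], [1.0, 0.002, 0.0], [0.0, 0.0, -1.0]]
force: [0.7, -0.5, 0.7]
grip_width: 0.0856
gripper_force: 0.0
time: 28.38
ee_pos: [0.4578, -0.0068, 0.1602]
tool_rot: [[-0.001, 1.0, 0.001], [1.0, 0.001, -0.001], [-0.001, 0.001, -1.0]]
force: [0.1, 0.1, 0.4]
grip_width: 0.0857
gripper_force: 0.0
board ((453.6016540527344, -0.48492431640625), (64.21388244628906, 200.4058380126953), 9.092841148376465) 0.021647748344359674
tube x 0.38 -0.014 0.02 0.241
tube x 0.39 -0.016 0.018 0.253
tube x 0.4 -0.02 0.015 0.253
tube x 0.41 -0.021 0.013 0.238
tube x 0.42 -0.018 0.033 0.25
y [149. 250.] 637 z 0.047 c 397.7 278.6 r 20.7
g [391. 248.] 628 z 0.0479 c 389.6 -274.2 r 20.4
b [394. 182.] 776 z 0.0684 c 537.5 -277.7 r 30.2
r [131. 181.] 712 z 0.068 c 557.0 310.9 r 29.8
```

View pics/w4.png

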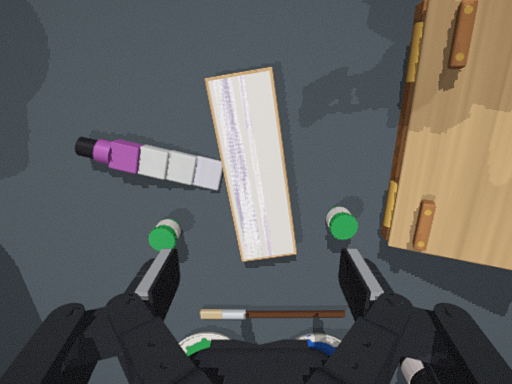

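The placed paints are all centred in their dishes. The bare board lies at (253,165), yaw about 9°, with the tube against its left edge. I'll grip it 42 mm towards +y from its middle to clear the tube.

```bash
python3 -m creep '[[[4.75,-1.1,0,0,0,-9.1],[4.75,-1.1,4,0,0,-9.1],[4.75,-1.1,8,0,0,-9.1],[4.75,-1.1,12,0,0,-9.1],[4.75,-1.1,12,0,0,-9.1],[4.75,-1.1,12,0,0,-9.1]]]' 36
python3 - <<'E'
from h import *
snap('wrist','w5.png')
E
```

```text
time: 29.22
ee_pos: [0.4477, 0.0404, 0.041]
tool_rot: [[-0.157, 0.988, 0.002], [0.988, 0.157, -0.0], [-0.0, 0.002, -1.0]]
force: [0.0, -0.2, 0.5]
grip_width: 0.0732
gripper_force: 0.0
```

View pics/w5.png

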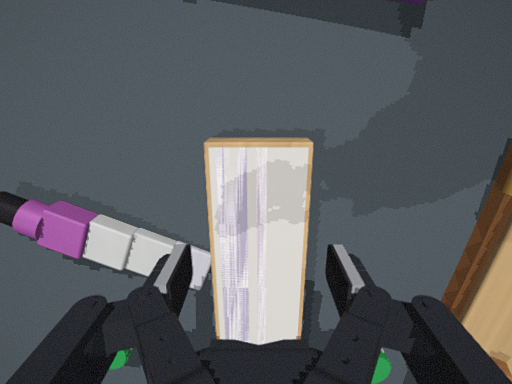

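The board is centred between the pads, with its far end at (205–312,142), but the tube end at (200,265) looks close to the near finger. I'll check that clearance numerically.

Run:
```python
from h import *
m=manip.sense();R=np.array(m['tool_rot']);p=np.array(m['ee_pos'])
for n in('top','wrist'):
    s=snap('top') if n=='top' else load('wrist')
    c=cloud(s);q=((c-p)@R)*1000
    sel=(s['z_map']>0)&(c[:,:,2]>.01)&(c[:,:,2]<.034)&(abs(q[:,:,1]+60)<27.)&(abs(q[:,:,0])<90)
    for a in range(-85,-33,6):
        t=q[sel&(abs(q[:,:,1]-a)<3)]
        if len(t): print(n,'tool y',a,'tool x',t[:,0].min().round(),t[:,0].max().round(),'n',len(t))
```

```text
top tool y -85 tool x -17.0 -8.0 n 6
top tool y -79 tool x -18.0 -9.0 n 6
top tool y -73 tool x -22.0 -21.0 n 2
top tool y -67 tool x -22.0 -22.0 n 1
top tool y -61 tool x -23.0 -23.0 n 1
wrist tool y -85 tool x -40.0 -5.0 n 301
wrist tool y -79 tool x -39.0 -6.0 n 301
wrist tool y -73 tool x -30.0 -8.0 n 194
wrist tool y -67 tool x -22.0 -11.0 n 108
wrist tool y -61 tool x -21.0 -13.0 n 43
```

```bash
python3 -m creep '[[[0.3,0,0,0,0,0],[0.3,0,1.5,0,0,0],[0.3,0,3,0,0,0],[0.3,0,3.9,0,0,0],[0.3,0,3.9,0,0,0],[0.3,0,3.9,0,0,0]]]'; python3 -m creep '[[[0,0,0,0,0,0],[0,0,0,0,0,0],[0,0,0,0,0,0],[0,0,0,0,0,0],[0,0,0,0,0,0]]]' 255 60
python3 - <<'E'
from h import *
print(manip.sense()['force'],manip.sense()['grip_width'])
E
python3 -m creep '[[[0,0,-1,0,0,0],[0,0,-3,0,0,0],[0,0,-6,0,0,0],[0,0,-6,0,0,0],[0,0,-6,0,0,0]]]'
python3 - <<'E'
from h import *
snap('wrist','w6.png')
E
```

```text
time: 30.08
ee_pos: [0.4459, 0.0441, 0.0008]
tool_rot: [[-0.159, 0.987, -0.0], [0.987, 0.159, 0.0], [0.0, -0.0, -1.0]]
force: [0.6, 1.1, 1.1]
grip_width: 0.0732
gripper_force: 0.0
time: 30.7
ee_pos: [0.4468, 0.044, 0.0016]
tool_rot: [[-0.159, 0.987, 0.002], [0.987, 0.159, -0.0], [-0.0, 0.002, -1.0]]
force: [0.7, 0.3, 5.9]
grip_width: 0.0623
gripper_force: 66.7
[0.74063609 0.33208571 5.90015406] 0.062324717632058706
time: 31.32
ee_pos: [0.4447, 0.0441, 0.06]
tool_rot: [[-0.158, 0.987, -0.002], [0.987, 0.158, 0.0], [0.0, -0.002, -1.0]]
force: [0.8, -0.4, -1.3]
grip_width: 0.0628
gripper_force: 66.0
```

View pics/w6.png

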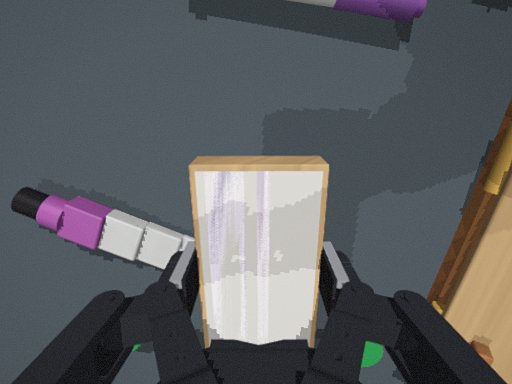

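The board is held straight and square: its edges run (192–327,160) down to (207–315,345). I'll turn, tilt and carry it to above the easel.

```bash
python3 -m creep '[[[0,0,-4,0,0,3],[0,0,-8,0,0,9.1],[0,0,-8,0,0,9.1],[0,0,-8,0,0,9.1]]]' >/dev/null; python3 -m creep '[[[0,5,0,-8,0,0],[1,10,0,-16,0,0],[2,15,0,-24,0,0],[3.2,19.7,0,-25,0,0],[3.2,19.7,0,-25,0,0],[3.2,19.7,0,-25,0,0],[3.2,19.7,0,-25,0,0]]]'
python3 - <<'E'
from h import *
m=manip.sense();R=np.array(m['tool_rot']);p=np.array(m['ee_pos'])
print(p,R.round(3),((np.array([.6649,.0765,.0669])-p)@R*100).round(2))
s=snap('side','s6.png')
E
```

```text
time: 32.75
ee_pos: [0.6409, 0.0759, 0.1393]
tool_rot: [[-0.0, 0.908, 0.42], [1.0, 0.0, 0.0], [-0.0, 0.42, -0.908]]
force: [-0.0, -0.3, -1.6]
grip_width: 0.0625
gripper_force: 66.9
[0.64094337 0.07590805 0.13928073] [[-0.     0.908  0.42 ]
 [ 1.     0.     0.   ]
 [-0.     0.42  -0.908]] [ 0.06 -0.86  7.58]
```

View pics/s6.png

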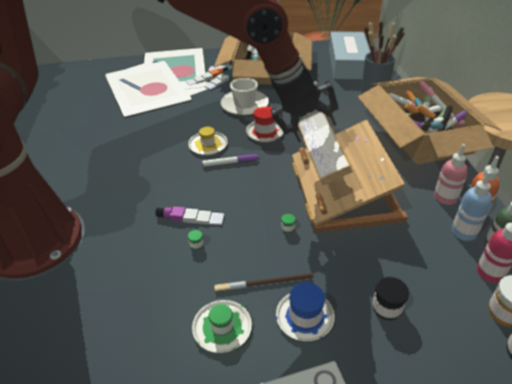

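The side view shows the tilted board above the easel at (322,145), parallel to the deck, and all the paints standing in their dishes.

```bash
python3 -m creep '[[[0,-0.8,2,0,0,0],[0,-0.8,4,0,0,0],[0,-0.8,6,0,0,0],[0,-0.8,7,0,0,0],[0,-0.8,7.4,0,0,0],[0,-0.8,7.4,0,0,0]]]'
python3 - <<'E'
from h import *
s=snap('top','t7.png');t=cv2.resize(s['img'][50:180,180:330],None,fx=4,fy=4,interpolation=2);cv2.imwrite('pics/t7.png',t[:,:,::-1])
E
```

```text
time: 33.55
ee_pos: [0.6669, 0.0761, 0.0709]
tool_rot: [[-0.0, 0.906, 0.423], [1.0, 0.0, 0.0], [0.0, 0.423, -0.906]]
force: [-0.4, -0.4, -1.3]
grip_width: 0.0624
gripper_force: 66.8
```

View pics/t7.png

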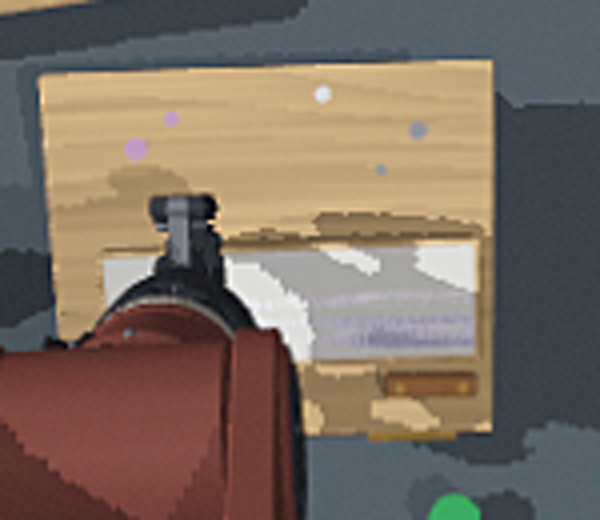

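The crop shows the board parallel to the ledge, its lower edge at row 360 just uphill of the ledge piece at row 383. I'll lower it to contact.

```bash
python3 -m creep '[[[0,-0.3,0.3,0,0,0],[0,-0.3,0.4,0,0,0],[0,-0.3,0.4,0,0,0]]]';python3 -m creep '[[[0,0,0.1,0,0,0],[0,0,0.2,0,0,0],[0,0,0.2,0,0,0]]]'
```

```text
time: 33.98
ee_pos: [0.6657, 0.0762, 0.0655]
tool_rot: [[-0.0, 0.906, 0.423], [1.0, 0.0, 0.0], [-0.0, 0.423, -0.906]]
force: [-0.3, -0.0, -1.1]
grip_width: 0.062
gripper_force: 66.8
time: 34.35
ee_pos: [0.6667, 0.0761, 0.0638]
tool_rot: [[-0.0, 0.906, 0.423], [1.0, 0.0, 0.0], [-0.0, 0.423, -0.906]]
force: [-1.3, 0.3, -1.4]
grip_width: 0.0621
gripper_force: 66.9
```

```bash
python3 -m creep '[[[0,0,0.1,0,0,0],[0,0,0.1,0,0,0]]]';python3 -m creep '[[[0,0,0.1,0,0,0],[0,0,0.1,0,0,0]]]'
```

```text
time: 34.6
ee_pos: [0.6672, 0.0762, 0.0633]
tool_rot: [[-0.0, 0.906, 0.423], [1.0, 0.0, 0.0], [0.0, 0.423, -0.906]]
force: [-3.4, 0.8, 3.3]
grip_width: 0.0623
gripper_force: 67.3
time: 34.85
ee_pos: [0.6675, 0.0762, 0.0634]
tool_rot: [[-0.0, 0.906, 0.423], [1.0, 0.0, 0.0], [0.0, 0.423, -0.906]]
force: [-8.8, -0.9, 9.4]
grip_width: 0.0623
gripper_force: 68.5
```

```bash
python3 -m creep '[[[0,0,-0.15,0,0,0],[0,-0.3,-0.15,0,0,0],[0,-0.6,-0.15,0,0,0],[0,-0.6,-0.15,0,0,0]]]';python3 -m creep '[[[0,0,0,0,0,0],[0,0,0,0,0,0],[0,0,0,0,0,0],[0,0,0,0,0,0],[0,0,0,0,0,0],[0,0,0,0,0,0]]]' 0;python3 -m creep '[[[0,0,-2,0,0,0],[0,0,-5,0,0,0],[0,0,-9,0,0,0],[0,0,-13,0,0,0],[0,-5,-16,0,0,0],[0,-10,-16,0,0,0],[0,-15,-16,0,0,0],[0,-20,-16,0,0,0]]]'
python3 - <<'E'
from h import *
s=snap('top','t8.png');c=cloud(s);t=cv2.resize(s['img'][50:290,100:430],None,fx=2.4,fy=2.4,interpolation=2);cv2.imwrite('pics/t8.png',t[:,:,::-1]);find(s,.003)
res=c[:,:,2]-(c[:,:,0]*.4618-c[:,:,1]*.0039-.246);v,u=np.mgrid[:384,:512]
sel=(res>.014)&(res<.03)&(u>185)&(u<315)&(v>80)&(v<150)&(s['z_map']>0)
l=cv2.connectedComponentsWithStats(cv2.morphologyEx(sel.astype(np.uint8),cv2.MORPH_OPEN,np.ones((5,5),np.uint8)))
i=1+np.argmax(l[2][1:,4]);q=c[l[1]==i];print('board top',cv2.minAreaRect((q[:,:2]*1000).astype(np.float32)),q.mean(0))
E
```

```text
time: 35.35
ee_pos: [0.661, 0.0761, 0.0604]
tool_rot: [[-0.0, 0.907, 0.422], [1.0, 0.0, 0.0], [-0.0, 0.422, -0.907]]
force: [-0.6, 0.2, 0.6]
grip_width: 0.0626
gripper_force: 67.1
time: 36.1
ee_pos: [0.6614, 0.0762, 0.0608]
tool_rot: [[-0.0, 0.906, 0.423], [1.0, 0.0, 0.0], [0.0, 0.423, -0.906]]
force: [-0.1, -0.0, 0.5]
grip_width: 0.0854
gripper_force: 0.0
time: 37.1
ee_pos: [0.4111, 0.0761, 0.1207]
tool_rot: [[-0.0, 0.906, 0.423], [1.0, 0.0, 0.0], [0.0, 0.423, -0.906]]
force: [0.1, 0.6, 1.4]
grip_width: 0.0854
gripper_force: 0.0
y [149. 250.] 636 z 0.0471 c 397.8 278.9 r 20.7
g [391. 248.] 640 z 0.0478 c 388.9 -274.1 r 21.1
b [394. 182.] 773 z 0.0684 c 538.2 -277.7 r 30.5
r [131. 181.] 706 z 0.068 c 556.5 310.3 r 30.1
board top ((650.5845947265625, 30.64690399169922), (200.4116668701172, 67.03515625), 89.025146484375) [0.65152565 0.02986978 0.07681002]
```

View pics/t8.png

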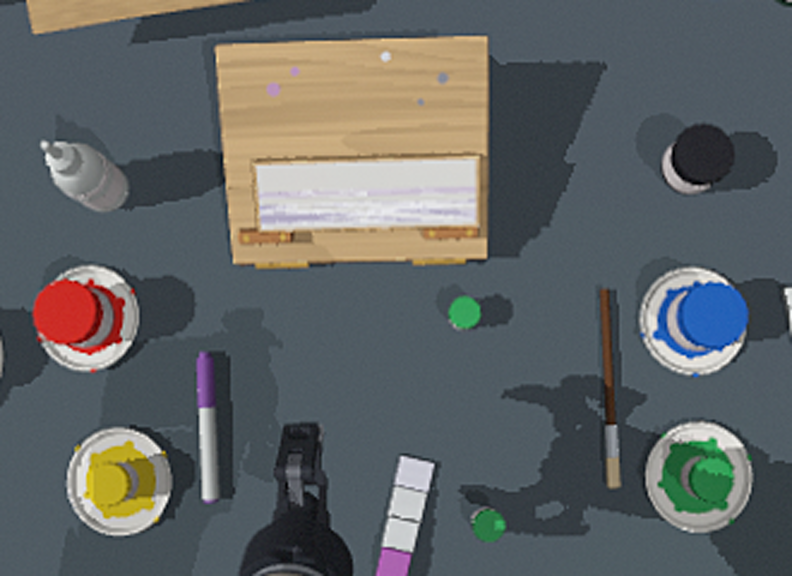

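The board lies against both ledge pieces (rows 230–238), 11 mm off the middle and about 1° off the ledge line. All four paints stand in their own dishes. I'll hand in.

```bash
python3 -m creep '[[[0,0,0,0,0,0],[0,0,0,0,0,0],[0,0,0,0,0,0],[0,0,0,0,0,0]]]' >/dev/null; python3 -c "
from station import manip
print(manip.sign_off())"
```

```text
the job is handed in; nothing more can be done
None
```

The job is handed in (no verdict came back): by the last camera check all four paints stand upright in the dishes of their own colours, and the board lies pale face up against both ledge pieces, about 11 mm off the middle and 1° off the ledge line, with about 38 s of the 101 s used; an early missed grasp nudged the yellow pot a few millimetres without tipping it.

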